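# Index the vice's rotary table to 90 degrees at the inspection bench

## Robot

A 6-joint arm with a two-finger parallel gripper is mounted at the origin on the work surface. World frame = base frame: x ahead of the robot, y to its left, z up, the work surface at z = 0. Lengths are in m, angles in rad, forces in N, time in s.
With the tool pointing down it reaches from about 0.325 to 0.775 m from the base axis. Payload 5.5 kg.
Tool frame: the origin (TCP) lies at the centre of the arm's flange, where the gripper is bolted on; the fingertips stand 182 mm ahead of it and the grasp point (between the pads) lies 163 mm ahead of it; z points along the fingers, y is the line along which they close (so a half turn about z gives the same grasp; the last joint's range is limited). The gripper opens to 88 mm and grips with 3 to 60 N. Pads are 20 mm wide; open, the fingers measure 115 mm over their backs; the gripper's body (75 mm by 178 mm) begins 61 mm behind the grasp point.
Start: joints at [1.15, 0.091, 1.231, -0, 1.82, -0.057], TCP at [0.214, 0.561, 0.405] pointing down, gripper open.
Joint ranges: [-2.87, 2.87], [-0.86, 2.18], [0.17, 2.46], [-1.51, 4.65], [0.06, 2.69], [-2.65, 2.65]. Speed limits (rad/s): [2.57, 2.57, 3.01, 3.14, 3.14, 3.14].

## Interface

Orientations are given as a unit quaternion [w, x, y, z].
In Python, from bench import manip, gripper_open, close, eyes, order, finder gives the robot as it stands. Calls block until the motion is done:
- manip.move_to(position, orientation): joint-space move of the TCP to a pose.
- manip.move_l(position, speed=0.15, orientation=None): straight line of the TCP; orientation=None keeps the orientation; speed is the mean speed in m/s.
- manip.movej(angles): joint-space move.
- gripper_open() and close(): open the fingers fully, or close them until they stop; the grip force is fixed at half the most.
- manip.hold(seconds).
- manip.inverse_kinematics(position, orientation): joint angles nearest the present ones, or None.
- manip.state(): the state.
- eyes.get_image(name): name is "side" or "top"; returns a dict with "frame" (400x640x3 uint8, blue, green, red), "depth" (400x640 float32, m along the optical axis (not along the pixel's ray), 0 where there is no reading), "camera_matrix" (3x3 intrinsics, pixels), "view" (4x4, takes a point from world to camera coordinates). Camera axes: x right, y up, looking along -z (the intrinsics and any distortion apply to the point x, -y, -z); pixel columns grow to the right and rows downward; lengths in m; the calibration is good to about 2 mm. A picture is of the moment at which its call begins.
A pose or a line that the arm cannot do raises manip.IKError and nothing moves.
- order.job_done(): hands the job in; it is judged then, once.
Trained networks look in a picture, given as the dict that the camera call returned (one of the last four; its "shot" number tells which), for a name from the list of things; names that differ only in an ending like _2 or _b are one class to them, and where a whole thing is asked for, a point or a joint stands for the part that bears it (a point fixed in the world has none). Each returns a list of dicts, best first, with "conf" (0 to 1); they miss things now and then, are a little off and sometimes report something else, mostly with a low value. They report only what shows in the picture. A call takes as long as a camera call.
- finder.regions_of(target, picture): "mask" (400x640 bool, what is visible of it) and "bbox" ([left, top, right, bottom] in pixels, round what is visible of it).
The state is a dict: "time": time; "joint_pos": joint angles; "dq": joint speeds; "joint_torque": joint torques, N m; "ee_pos": TCP position; "ee_rot": TCP orientation; "ft_force": force on the tool from outside, world axes, zero at the start; "moment": the same for the moment, N m; "finger_gap": finger opening in m; "finger_force": force on a finger pad.
Only numpy, scipy, OpenCV 4.12 (cv2) and the standard library are available. Lean on these libraries where they do the work, as an engineer would, in place of code of your own. Each camera call takes 0.05 s, during which the arm holds its last target. There are 200 camera calls.

## Task

Turn the rotary table that carries the small blue vice until its scale reads 90 degrees against the yellow index line, to within one 10-degree division, so that the clamped brass blank can be checked on the profile projector. Then let go of it and leave it at rest; leave the other rotary table, with the steel V-block, as it is set.

Things in the scene. Friction and masses are not known exactly. Their poses are not given: they have to be found in the camera images.
- vice_table (a joint): Scale reading, rad, of the dial carrying the blue vice: black, 130 mm wide, top 40 mm above the bench, vertical axis. Grows as the dial turns clockwise from above; 0 to 2.6 between stops; 1.571 reads 90 degrees. Starts at 10 to 50 degrees, steady friction 0.12 N m, no spring, stays where left. White ticks each 10 degrees run counter-clockwise from the wide red zero; each 30 longer, 90 longest.
- vice_grip (a point): Where to grip the vice: on the dial's axis, 65 mm above the bench. The vice, fixed on the dial, is a blue block 56 mm long (point x), 30 mm wide (y, flat parallel sides to grip from above), from 40 to 80 mm above the bench; a brass blank 8 mm thick stands out of it to 92 mm. Its -x end, with a short steel screw, points at the red zero mark. Axes turn with the dial, z up.
- vice_table_base: Fixed grey round base under that dial, 160 mm wide, bolted down; origin on the dial's axis at bench level, z up. On its -x side, facing roughly away from the robot, is the index block, about 24 mm square, 68 to 92 mm from the axis, its top level with the dial, with the yellow index line along it. The reading is the tick that stands at this line.
- vblock_zero (a point): Red zero mark on the dial of the other rotary table, which has the same base and dial but carries a bare steel V-block with a brass pin: a point 55 mm from that dial's axis, on its top face, 40 mm above the bench. That dial must not be turned.

How it is judged:
By the outcome, as a careful person would: the job done as asked, in the order asked, and still so for the second after the job is handed in, with the robot touching nothing.
It also fails if it takes over 29 s, if anything falls off the work surface, if the arm or the gripper's body presses on something with over 40 N, if the wrist force passes 120 N, or if a joint passes its speed limit or range.

## Working session

There is one attempt and no reset: what is moved stays moved. The work goes in short steps, each a Python script; the robot and the scene stay as the last script left them, time stands still between calls to the robot, and variables do not carry over. Pictures are saved under pics/ and viewed, at most 10 in all, crops included, and the job is handed in when it is done.

```bash
mkdir -p pics; ls; cat > h.py <<'E'
import numpy as np, cv2
from bench import manip, gripper_open, close, eyes, order, finder
def pts(p, mask=None):
    K=p["camera_matrix"];d=p["depth"];v,u=np.mgrid[:400,:640]
    X=np.stack([(u-K[0,2])/K[0,0]*d,-(v-K[1,2])/K[1,1]*d,-d,np.ones_like(d)],-1)
    W=(X@np.linalg.inv(p["view"]).T)[...,:3]
    W[d==0]=np.nan
    return W
def proj(p,X):
    c=p["view"]@np.r_[X,1]; K=p["camera_matrix"]
    return np.array([K[0,0]*c[0]/-c[2]+K[0,2],K[1,1]*-c[1]/-c[2]+K[1,2]])
E
python3 - <<'E'
from h import *
for n in("top","side"):
    p=eyes.get_image(n); print(n,[k for k in p],p["camera_matrix"].tolist(),np.linalg.inv(p["view"])[:3,3])
    cv2.imwrite(f"pics/{n}0.png",p["frame"])
    W=pts(p)
    for t in("vice_table","vice_grip","vice_table_base","vblock_zero"):
        for r in finder.regions_of(t,p)[:3]:
            m=r["mask"]; print(t,round(r["conf"],2),r["bbox"],m.sum(),np.nanmedian(W[m],0).round(3),np.nanmin(W[m],0).round(3),np.nanmax(W[m],0).round(3))
print(manip.state())
E
```

```text
bench.py
pics
top ['frame', 'depth', 'camera_matrix', 'view', 'shot'] [[373.2888090388127, 0.0, 320.006986008572], [0.0, 373.2888090388127, 198.33039623409337], [0.0, 0.0, 1.0]] [0.46232676 0.00518964 0.77958704]
vice_table 0.67 [377.1, 189.0, 445.8, 254.2] 3260 [ 0.542 -0.184  0.04 ] [ 0.481 -0.254  0.024] [ 0.612 -0.126  0.094]
vice_grip 0.61 [382.3, 188.3, 446.1, 253.4] 3307 [ 0.542 -0.185  0.04 ] [ 0.481 -0.254  0.025] [ 0.61  -0.126  0.094]
vice_table_base 0.7 [176.7, 216.0, 243.6, 279.4] 3524 [0.492 0.207 0.041] [0.43  0.148 0.023] [0.559 0.277 0.085]
vice_table_base 0.66 [370.9, 175.4, 446.4, 271.5] 5158 [ 0.539 -0.183  0.039] [ 0.447 -0.28  -0.003] [ 0.637 -0.111  0.094]
vblock_zero 0.77 [176.6, 215.5, 243.3, 278.2] 3598 [0.492 0.208 0.041] [0.43  0.148 0.021] [0.561 0.284 0.085]
side ['frame', 'depth', 'camera_matrix', 'view', 'shot'] [[411.90241669527137, 0.0, 322.6594949757228], [0.0, 411.90241669527137, 191.59340732397445], [0.0, 0.0, 1.0]] [ 0.34922246 -0.48662046  0.46541597]
vice_table 0.59 [312.1, 256.4, 409.1, 341.1] 6974 [ 0.532 -0.206  0.04 ] [ 0.478 -0.256 -0.002]
[... 478 characters left out ...]
.273 0.083]
{'time': 0.5, 'joint_pos': array([ 1.15033803e+00,  9.11136991e-02,  1.23071420e+00, -1.14226684e-06,
        1.81979895e+00, -5.66971353e-02]), 'dq': array([-0.00134935,  0.00156209, -0.00070548,  0.00024416, -0.00193464,
       -0.00014088]), 'joint_torque': array([-1.14699611e-03, -4.45668769e+01, -4.06093633e+01,  6.96233497e-02,
        1.98919832e-02, -2.56062674e-05]), 'ee_pos': array([0.21348216, 0.5607544 , 0.40461498]), 'ee_rot': array([-3.50241707e-06,  1.80879594e-01,  9.83505248e-01, -1.67430523e-05]), 'ft_force': array([0.32976218, 0.43186474, 0.42941517]), 'moment': array([0.00623671, 0.02681623, 0.00844614]), 'finger_force': 0.0, 'finger_gap': 0.08792997296035544}
```

```bash
python3 - <<'E'
import cv2,numpy as np
t=cv2.imread("pics/top0.png");s=cv2.imread("pics/side0.png")
a=cv2.resize(t[170:280,360:460],(400,440),interpolation=2); b=cv2.resize(s[245:370,280:430],(400,333),interpolation=2)
b=cv2.copyMakeBorder(b,0,107,0,0,0)
cv2.imwrite("pics/crop0.png",np.hstack([a,b]))
E
```

```text
(no output)
```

View pics/crop0.png

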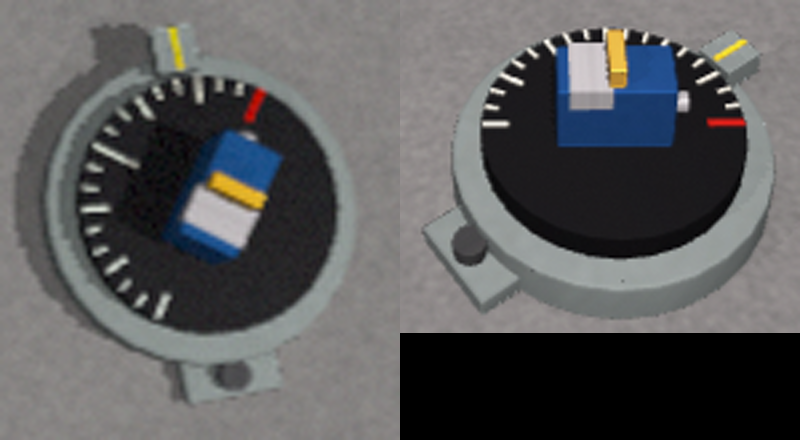

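View pics/top0.png

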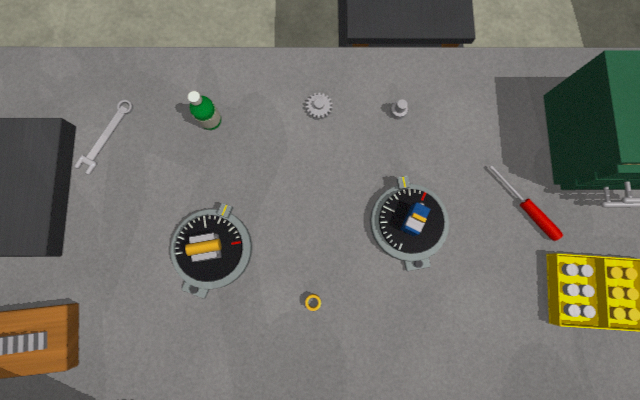

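```bash
cat >> h.py <<'E'
from scipy.optimize import least_squares
def on_plane(p,uv,z=.04):
    K=p["camera_matrix"];T=np.linalg.inv(p["view"]);uv=np.atleast_2d(uv)
    r=np.c_[(uv[:,0]-K[0,2])/K[0,0],-(uv[:,1]-K[1,2])/K[1,1],-np.ones(len(uv))]@T[:3,:3].T
    return T[:3,3]+r*((z-T[2,3])/r[:,2])[:,None]
def measure(n,axis0,axis=None):
    p=eyes.get_image(n); f=cv2.cvtColor(p["frame"],cv2.COLOR_BGR2HSV).astype(int); W=pts(p)
    v,u=np.mgrid[:400,:640]; P=on_plane(p,np.c_[u.ravel(),v.ravel()])[:,:2].reshape(400,640,2)
    R=np.linalg.norm(P-axis0,axis=2); H,S,V=f[...,0],f[...,1],f[...,2]
    flat=abs(W[...,2]-.04)<.008
    dark=(V<60)&flat&(R<.085)
    m=cv2.findContours(dark.astype(np.uint8),cv2.RETR_EXTERNAL,cv2.CHAIN_APPROX_NONE)[0]
    c=cv2.convexHull(np.vstack(m)).reshape(-1,2)
    Q=on_plane(p,c)[:,:2]
    s=least_squares(lambda x:np.hypot(*(Q-x[:2]).T)-x[2],[*axis0,.065],loss="soft_l1",f_scale=.001).x
    a=s[:2] if axis is None else axis
    D=P-a; R=np.hypot(D[...,0],D[...,1]); ang=lambda m: np.degrees(np.arctan2(*D[m].mean(0)[::-1]))
    red=((H<8)|(H>172))&(S>150)&(V>80)&(R<.07)&(R>.03)
    yel=(H>20)&(H<35)&(S>130)&(R>.066)&(R<.095)&flat
    blue=(H>100)&(H<125)&(S>120)&(abs(W[...,2]-.08)<.004)&(np.hypot(*np.moveaxis(W[...,:2]-a,2,0))<.045)
    r,y=ang(red),ang(yel)
    print(n,"axis,rad",s.round(4),"n",red.sum(),yel.sum(),"red",r.round(1),"idx",y.round(1),"reading",((y-r)%360).round(1),"red R",R[red].mean().round(4),
      "vice rect",cv2.minAreaRect(W[blue][:,:2].astype(np.float32)) if blue.sum()>5 else None)
    return s[:2],r,y
E
python3 - <<'E'
from h import *
for n in("top","side"): measure(n,np.array([.543,-.19]))
for n in("top","side"): measure(n,np.array([.49,.213]))
E
```

```text
top axis,rad [ 0.546  -0.1886  0.0642] n 27 17 red -28.5 idx 8.4 reading 36.9 red R 0.0554 vice rect ((0.5455266833305359, -0.18990610539913177), (0.029537256807088852, 0.05566755309700966), 62.62697982788086)
side axis,rad [ 0.5416 -0.1937  0.0656] n 56 30 red -23.5 idx 11.2 reading 34.7 red R 0.0554 vice rect ((0.5431250333786011, -0.190908282995224), (0.0311515424400568, 0.05573992431163788), 62.11275863647461)
top axis,rad [0.4943 0.2122 0.0643] n 30 16 red -79.5 idx -19.9 reading 59.6 red R 0.0527 vice rect None
side axis,rad [0.4911 0.2049 0.0668] n 18 16 red -76.3 idx -15.3 reading 61.0 red R 0.0468 vice rect None
```

```bash
cat >> h.py <<'E'
from scipy.spatial.transform import Rotation as Ro
def quat(h):  # tool down, finger line at heading h deg
    y=np.array([np.cos(np.radians(h)),np.sin(np.radians(h)),0]);z=np.array([0,0,-1.])
    return Ro.from_matrix(np.c_[np.cross(y,z),y,z]).as_quat()[[3,0,1,2]]
E
python3 - <<'E'
from h import *
A=np.array([.545,-.190]); h=-27.; turn=54
best=None
for k in(90,-90):
    q=[manip.inverse_kinematics([*A,.065+.163],quat(h+k-d)) for d in(0,turn)]
    print(k,[None if x is None else x.round(2) for x in q])
    if all(x is not None for x in q):
        c=max(abs(x[5]) for x in q)
        if (best is None or c<best[0]): best=(c,k)
k=best[1]; Q=quat(h+k)
manip.move_to([*A,.36],Q); manip.move_l([*A,.065+.163],.12)
print(manip.state()["ft_force"]); close(); s=manip.state()
print(k,s["time"],s["joint_pos"].round(3),s["finger_gap"],s["finger_force"],s["ft_force"].round(1),s["moment"].round(2))
E
```

```text
90 [array([-0.39,  0.07,  1.57, -0.  ,  1.5 , -1.49]), array([-0.39,  0.07,  1.57, -0.  ,  1.5 , -0.55])]
-90 [array([-0.39,  0.07,  1.57, -0.  ,  1.5 ,  1.65]), array([-0.39,  0.07,  1.57, -0.  ,  1.5 ,  2.59])]
[ 0.64837114 -0.10653644 -0.20120696]
90 5.7667 [-0.395  0.068  1.569 -0.     1.505 -1.494] 0.029792543695665512 29.9991112947464 [ 0.  -0.6 -0.2] [-0.13  0.04 -0.07]
```

```bash
python3 - <<'E'
from h import *
q=np.array(manip.state()["joint_pos"]); h0=q[5]
for i in(1,2,3):
    t=q.copy(); t[5]=h0+np.radians(18*i); manip.movej(t); s=manip.state()
    print(s["time"],s["ft_force"].round(1),s["moment"].round(2),s["joint_pos"][5],s["finger_gap"])
manip.hold(.2); gripper_open(); manip.move_l([.545,-.190,.36],.2)
manip.movej([.6,*manip.state()["joint_pos"][1:]])
print(manip.state()["time"])
for n in("top","side"):
    measure(n,np.array([.545,-.19]),np.array([.545,-.19]))
    p=eyes.get_image(n); cv2.imwrite(f"pics/{n}1.png",p["frame"])
for n in("top","side"): measure(n,np.array([.49,.213]))
t=cv2.imread("pics/top1.png");s=cv2.imread("pics/side1.png")
a=cv2.resize(t[170:280,360:460],(400,440),interpolation=2); b=cv2.resize(s[245:370,280:430],(400,333),interpolation=2)
cv2.imwrite("pics/crop1.png",np.hstack([a,cv2.copyMakeBorder(b,0,107,0,0,0)]))
E
```

```text
6.1667 [-0.1 -1.4  0.7] [-0.04  0.03 -0.08] -1.183337264696057 0.03003250262153877
6.5667 [-1.7 -0.7  1.1] [-0.18  0.08 -0.12] -0.8710884473561427 0.02996664418084353
6.9667 [-2.3 -2.2  0.4] [-0.19  0.23 -0.12] -0.5576472809512719 0.029890112199965173
10.9583
top axis,rad [ 0.5456 -0.1889  0.0638] n 27 17 red -79.4 idx 9.3 reading 88.7 red R 0.0544 vice rect ((0.5455148220062256, -0.19018515944480896), (0.030101079493761063, 0.055100519210100174), 9.615175247192383)
side axis,rad [ 0.5417 -0.1936  0.0657] n 53 30 red -82.6 idx 9.1 reading 91.7 red R 0.0555 vice rect ((0.5431914329528809, -0.1917058527469635), (0.03089827299118042, 0.056059934198856354), 7.915478706359863)
top axis,rad [0.4943 0.2123 0.0643] n 30 16 red -79.7 idx -19.9 reading 59.7 red R 0.0533 vice rect None
side axis,rad [0.491  0.2049 0.0665] n 18 16 red -76.3 idx -15.4 reading 60.9 red R 0.0469 vice rect None
```

View pics/crop1.png

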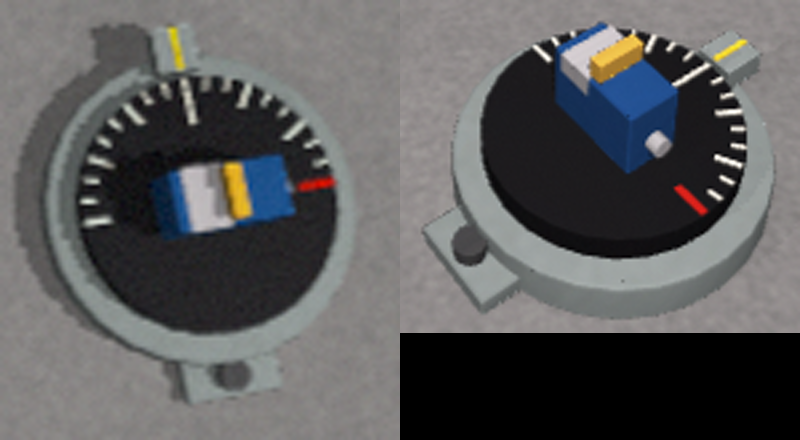

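The crop shows the longest (90°) tick, at crop (188,100), lined up with the yellow index line at (177,50). The red zero is at (315,184). The two cameras read 88.7° and 91.7°, and the other dial has not moved.

```bash
python3 -c "
from h import *
print(order.job_done())"
```

```text
the job is handed in; nothing more can be done
None
```

The vice table now reads about 90° against the index line (88.7° from the top camera, 91.7° from the side), it's released and at rest, the V-block table hasn't moved, and the job is handed in at about 11.5 s.

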